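Snap the gasketed lid onto the biscuit tub

TASK

Put the lid on the tub of joining biscuits, then press it down point by point all round its edge until every one of its six leaves has snapped fully home and the tub is sealed. Press firmly but do not force it; leave the tub standing upright where it is on its foam mat and do not disturb the other things on the bench.

Things in the scene. Friction and masses are not known exactly. Their poses are not given: they have to be found in the camera images.
- tub: Round grey airtight tub, open at the top, part full of wooden joining biscuits; about 0.9 kg, loose, on a soft black foam mat (180 x 180 x 25 mm). 90 mm tall, 146 mm diameter, 152 mm over the bead round its rim; mouth 138 mm wide, with a shoulder 20 mm below the rim on which the lid's plug comes to stand. Origin: centre of its underside; z up.
- lid: Round white press-on lid, 166 mm diameter, about 0.37 kg, lying right way up on its plug. Origin: centre of the plug's underside; z up. Plug 135 mm diameter, tapering over its lower 11 mm to 116 mm; underside of the plate z = 20 mm, top 24 mm. It may go on at any yaw; laid in the mouth, plug on the shoulder, its origin is 70 mm above the tub's. A press on its middle seats no leaf.
- grip (a point): Middle of the straight grip bar on top of the lid: 62 mm long along the lid's x, 16 mm wide along y, 28 mm tall, from z = 24 to 52 mm in the lid's frame; this point is at z = 42 mm on the lid's axis. Site axes = lid axes.
- leaf0: Leaf 0 of the lid; origin: mid-width on top of the rib where to press (6 mm wide, 2.5 mm above the plate, 72 mm from the lid's centre). Beyond 40 mm from its centre the lid is slit into six springy leaves of 60 degrees, each with gasket and snap hook below. Relaxed, it bends up 4 to 6 mm at the rim. Home, this point is 96.5 mm above the tub's underside (tub frame); not snapped, 99.5 or more.
- leaf1: The next leaf; leaves 0 to 5 follow one another counter-clockwise from above, 60 degrees apart, leaf 0 at the lid's +x. Pressed down on its rib, a leaf yields and at some 8 to 16 N snaps over the tub's bead and stays down; let go sooner, it springs up again. Each leaf acts for itself. More than 50 N on a leaf is forcing it.
- leaf2: Leaf 2, alike. The foam under the tub is very soft at first: pressed, the tub sinks by 1 to 18 mm (it differs from job to job, with how worn the foam is) before it bears, and on letting go it comes up again. So the height at which a leaf snaps cannot be known beforehand; the force tells.
- leaf3: Leaf 3, alike: origin on top of its rib, 72 mm from the lid's centre.
- leaf4: Leaf 4, alike: origin on top of its rib, 72 mm from the lid's centre.
- leaf5: Leaf 5, alike: origin on top of its rib, 72 mm from the lid's centre.
- scraper: Steel hand scraper with a wooden handle, 170 mm long, lying along its x; origin under its middle. A bystander: leave it alone.
- bit_box: Blue plastic router bit box, 85 x 150 x 42 mm; origin under its middle. A bystander: leave it alone.
- angle_guide: Aluminium angle, 260 mm long along its x, legs 38 mm; origin under the middle of the flat leg. A bystander: leave it alone.
- push_block_a: Maple push block, 190 x 75 mm, 18 mm thick with a raised handle to 99 mm; origin under the middle of its base. A bystander: leave it alone.
- push_block_b: The other maple push block, alike. A bystander: leave it alone.
- roll_holder: Orange sandpaper roll holder with a ribbed twist cap at one end, 155 mm long along its y, 81 mm tall; origin under its middle. A bystander: leave it alone.
- glue_bottle: White glue bottle, 58 mm diameter, 150 mm tall; origin under its middle. A bystander: leave it alone.
Not all that is in view belongs to the job. Of the things shaped like the lid, the white one is meant.

How it is judged:
By the outcome, as a careful person would: the job done as asked, in the order asked, and still so for the second after the job is handed in, with the robot touching nothing.
It also fails if it takes over 72 s, if anything falls off the work surface, if the arm or the gripper's body presses on something with over 40 N, if the wrist force passes 120 N, or if a joint passes its speed limit or range.

ROBOT

A 7-joint arm with a two-finger parallel gripper is mounted at the origin on the work surface. World frame = base frame: x ahead of the robot, y to its left, z up, the work surface at z = 0. Lengths are in m, angles in degrees, forces in N, time in s.
With the tool pointing down it reaches from about 0.375 to 0.925 m from the base axis. Payload 3.1 kg.
Tool frame: the origin (TCP) lies midway between the tips of the shut fingers; the grasp point (between the pads) lies 19 mm behind it; z points along the fingers, y is the line along which they close (so a half turn about z gives the same grasp; the last joint's range is limited). The gripper opens to 85 mm and grips with 20 to 120 N. Pads are 22 mm wide; open, the fingers measure 114 mm over their backs; the gripper's body (76 mm by 85 mm) begins 54 mm behind the grasp point. The pads swing forward as they close: fully open they stand 13 mm farther back than shut.
Start: joints at [-82.953, 21.939, 2.515, 91.553, -1.026, 66.532, -2.859], TCP at [0.142, 0.634, 0.231] pointing down, gripper open.
Joint ranges: [-149.38, 149.38], [-23.57, 123.04], [-84.95, 90], [0, 143.3], [-89.99, 269.99], [3.08, 112.72], [-163.45, 163.45]. Speed limits (degrees/s): [159.86, 159.86, 180, 180, 180, 180, 180].

INTERFACE

Orientations are given as a 3x3 rotation matrix whose columns are the frame's x, y, z axes.
In Python, from plant import monitor, vision, order gives the robot as it stands.
- The arm moves only by the tool move_arm, never from a script. Its argument "steps" is a list that holds one entry, the list of rows, each a list of 7 numbers: the shift along the world's x, y, z in units of 4 cm (1.0 is 4 cm), then the turn, a rotation vector about the world's x, y, z in units of 10 degrees (1.0 is 10 degrees), then the closure, from -1 (fully open) to 1 (shut), so that 0 is half open. In form: [[[tx, ty, tz, rx, ry, rz, grip], ...]]. A call has 1 to 10 rows; each row shifts and turns the commanded pose from where the row before left it; what a row does not reach is not made up. A row lasts 1/8 s, in which the tool goes at most 62.5 mm and 10.7 degrees, less where a joint would pass 70% of its speed; a pose out of reach is approached as far as the arm can. A call with a number of a shift or a turn outside -1 to 1 is refused whole. A call with a gripper value outside its range is refused whole. The fingers move at their own pace and stop on an object; "newtons" is the grip in N (left out, the last holds). Time passes only in rows, so rows that do not move let the fingers close. It gives the time, the measured TCP pose, the force, the opening and the grip force at its end, in the units of the state.
- monitor.state(): the state, without advancing time (a new reading comes with each control period).
- vision.read_camera(name): name is "side" or "top"; returns (picture, depth): 480x640x3 uint8, red, green, blue; 480x640 float32, m along the optical axis (not along the pixel's ray), 0 where there is no reading.
- vision.calibration(name): a dict with "K" (3x3 intrinsics, pixels), "k1" (the pictures are not rectified: a ray, as slopes to the right and down, at radius r is drawn at 1 + k1 r^2 times it, then the intrinsics apply), "position" and "attitude" of the camera in the world. Camera axes: x right, y up, looking along -z (the intrinsics and any distortion apply to the point x, -y, -z); pixel columns grow to the right and rows downward; lengths in m; the calibration is good to about 2 mm. A picture is of the moment at which its call begins. calibration takes no time and is no camera call.
- order.sign_off(): hands the job in; it is judged then, once.
The state is a dict: "time": time; "joints": joint angles; "qvel": joint speeds; "effort": joint torques, N m; "ee_pos": TCP position; "orientation": TCP orientation; "force": force on the tool from outside, world axes, zero at the start; "wrist_torque": the same for the moment, N m; "finger_gap": finger opening in m; "grasp_force": force on a finger pad.
Only numpy, scipy, OpenCV 4.12 (cv2) and the standard library are available. Lean on these libraries where they do the work, as an engineer would, in place of code of your own. Each camera call takes 0.05 s, during which the arm holds its last target. There are 200 camera calls.

## Working session

There is one attempt and no reset: what is moved stays moved. The work goes in short steps, Python scripts to look and compute and a tool call to move; the robot and the scene stay as the last step left them, time stands still between calls to the robot, and variables do not carry over. Pictures are saved under pics/ and viewed, at most 10 in all, crops included, and the job is handed in when it is done.

Besides the shell and the picture viewer there is one more tool, called after "Call:" as name([rows], argument=value, ...), one row to a line, values as JSON. move_arm: Moves the arm, as the interface text tells. Its arguments: {"type":"object","properties":{"steps":{"type":"array","items":{"type":"array","items":{"type":"array","items":{"type":"number"}}}},"newtons":{"type":"number"}},"required":["steps"]}

```bash
mkdir -p pics; ls; cat > h.py <<'E'
import numpy as np,cv2
from plant import monitor,vision,order
def cloud(name):
    im,d=vision.read_camera(name);c=vision.calibration(name)
    K=np.array(c["K"]);v,u=np.mgrid[0:480,0:640].astype(np.float64)
    # radial model on slopes: drawn = s*(1+k1 r^2)
    p=np.stack([u.ravel(),v.ravel()],1)[:,None]
    s=cv2.undistortPoints(p,K,np.array([c["k1"],0,0,0,0.]))[:,0].reshape(480,640,2)
    P=np.stack([s[...,0]*d,-s[...,1]*d,-d],-1)
    W=P@np.array(c["attitude"]).T+np.array(c["position"])
    W[d==0]=np.nan
    return im,W
E
python3 - <<'E'
from h import *
for n in("top","side"):
    im,W=cloud(n);np.savez(f"pics/{n}.npz",im=im,W=W);cv2.imwrite(f"pics/{n}0.png",im[...,::-1])
    c=vision.calibration(n);print(n,c["position"],c["attitude"],c["k1"])
s=monitor.state();print(s["ee_pos"],s["orientation"],s["force"],s["time"],s["finger_gap"])
E
```

```text
pics
top [0.19203671 0.00350987 1.48633758] [[ 4.45910417e-03  9.78243247e-01 -2.07413273e-01]
 [-9.99988690e-01  4.70520144e-03  6.93194761e-04]
 [ 1.65403432e-03  2.07407836e-01  9.78253164e-01]] -0.12015521130336544
side [ 0.08741197 -0.95026686  1.28502358] [[ 0.93006616  0.2708699  -0.24820644]
 [-0.36703174  0.71495883 -0.59508115]
 [ 0.01626782  0.64456448  0.76437686]] 0.003206098834104487
[0.14220009 0.63337654 0.23000844] [[-9.75735394e-01  2.18952743e-01 -3.71029981e-04]
 [ 2.18952997e-01  9.75732471e-01 -2.39367927e-03]
 [-1.62076641e-04 -2.41683571e-03 -9.99997066e-01]] [-1.08925065 -0.59839504  0.23205055] 0.1 0.0856699470877827
```

View pics/top0.png

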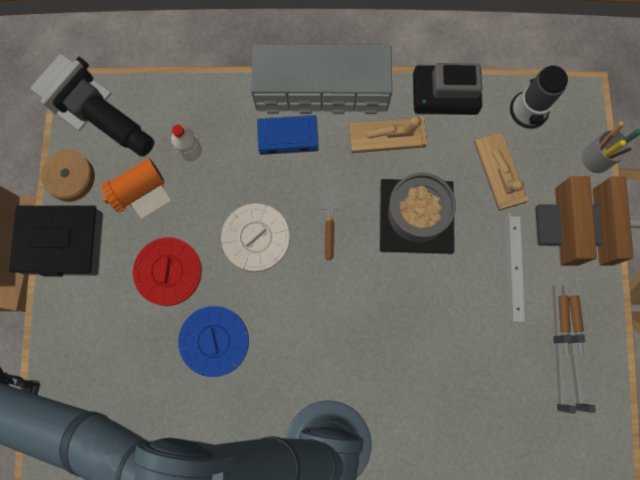

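View pics/side0.png

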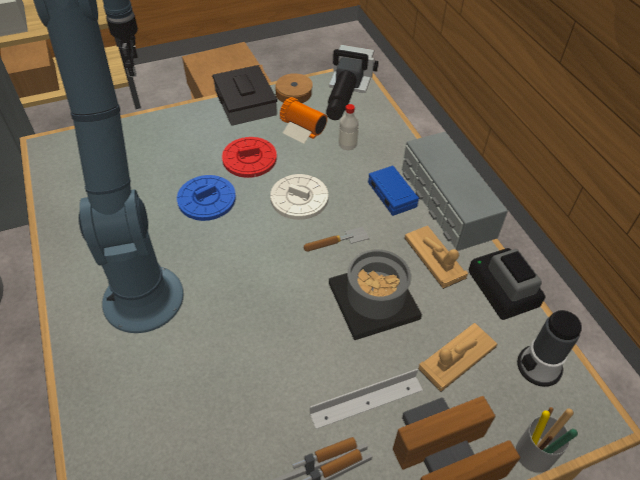

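The top picture shows the white lid at about (255,237) and the tub on its mat at (420,207), with the scraper between them at (329,225). The side picture shows the same layout: lid (299,196), tub (379,283).

```bash
python3 - <<'E'
from h import *
from scipy.optimize import least_squares
def circ(P,r):
    f=lambda p:np.hypot(P[:,0]-p[0],P[:,1]-p[1])-p[2]
    s=least_squares(f,[*P.mean(0)[:2],r],loss="soft_l1",f_scale=.002);return s.x.round(4),np.abs(s.fun).mean().round(4)
for n,lp,tp in(("top",(255,237),(420,207)),("side",(299,196),(379,283))):
    z=np.load(f"pics/{n}.npz");im,W=z["im"],z["W"]
    v,u=np.mgrid[0:480,0:640]
    ok=np.isfinite(W[...,2])
    print(n,"table z",np.nanmedian(W[280:300,300:340,2]) if n=="top" else np.nanmedian(W[330:350,220:260,2]))
    # tub
    m=ok&(np.hypot(u-tp[0],v-tp[1])<50); P=W[m]
    hi=P[:,2]; top=np.percentile(hi[hi>.09],[50,90,99]); print("tub top z",top.round(4))
    R=P[(P[:,2]>.108)&(P[:,2]<.125)]; print("rim",len(R),circ(R,.073), R.min(0),R.max(0))
    mat=P[(P[:,2]<.035)&(P[:,2]>.015)];print("mat",np.median(mat,0))
    # lid
    m=ok&(np.hypot(u-lp[0],v-lp[1])<45);P=W[m]
    D=P[(P[:,2]>.014)&(P[:,2]<.04)];print("lid plate",len(D),np.median(D[:,2]),cv2.minEnclosingCircle(D[:,:2].astype(np.float32)))
    B=P[(P[:,2]>.046)&(P[:,2]<.06)];print("bar",len(B),B.mean(0).round(4),cv2.minAreaRect((B[:,:2]*1000).astype(np.float32)))
    sc=W[(ok)&(np.abs(u-(329 if n=="top" else 335))<35)&(np.abs(v-(225 if n=="top" else 242))<35)]
    print("scraper max z",np.nanmax(sc[:,2]))
E
```

```text
top table z -0.00023646842237767807
tub top z [0.0975 0.1159 0.1203]
rim 633 (array([ 0.5452, -0.2135,  0.0725]), np.float64(0.002)) [ 0.46984724 -0.28934054  0.10801566] [ 0.62160902 -0.13911298  0.12414052]
mat [ 0.49288781 -0.18244908  0.02495187]
lid plate 3503 0.025368631086480464 ((0.4852258265018463, 0.17805907130241394), 0.08463045954704285)
bar 159 [0.4844 0.1782 0.0516] ((484.4438171386719, 178.25717163085938), (16.688053131103516, 60.6506462097168), 43.52223205566406)
scraper max z 0.030285882233013428
side table z 0.0012057791923026917
tub top z [0.1002 0.1171 0.1205]
rim 605 (array([ 0.5467, -0.2165,  0.0718]), np.float64(0.0022)) [ 0.4701706  -0.29253558  0.1080306 ] [ 0.62318849 -0.13725409  0.12456379]
mat [ 0.49551886 -0.2658498   0.02593706]
lid plate 2031 0.02680954183574591 ((0.4818257987499237, 0.2217067927122116), 0.13071562349796295)
bar 109 [0.4863 0.176  0.0514] ((487.9814758300781, 177.48175048828125), (21.595640182495117, 64.50848388671875), 41.13097381591797)
scraper max z 0.12228016494204752
```

Call:
move_arm([
  [[0.85,-1,0,0,0,-0.34,-1],[0.85,-1,0,0,0,-0.34,-1],[0.85,-1,0,0,0,-0.34,-1],[0.85,-1,0,0,0,-0.34,-1],[0.85,-1,0,0,0,-0.34,-1],[0.85,-1,0,0,0,-0.34,-1],[0.85,-1,0,0,0,-0.34,-1],[0.85,-1,0,0,0,-0.34,-1],[0.85,-1,0,0,0,-0.34,-1],[0.85,-1,0,0,0,-0.34,-1]],
], newtons=60)

```text
time: 1.35
ee_pos: [0.4828, 0.2327, 0.2309]
orientation: [[-0.685, 0.728, -0.001], [0.728, 0.685, -0.0], [0.0, -0.0, -1.0]]
force: [1.0, 1.1, -0.4]
finger_gap: 0.0854
grasp_force: 0.0
```

Call:
move_arm([
  [[0.05,-0.7,0,0,0,0,-1],[0,-0.67,-0.5,0,0,0,-1],[0,0,-1,0,0,0,-1],[0,0,-1,0,0,0,-1],[0,0,-1,0,0,0,-1],[0,0,-0.5,0,0,0,-1],[0,0,0,0,0,0,-1],[0,0,0,0,0,0,-1]],
])

```text
time: 2.35
ee_pos: [0.485, 0.1796, 0.072]
orientation: [[-0.686, 0.727, 0.001], [0.727, 0.686, 0.001], [-0.0, 0.001, -1.0]]
force: [1.6, -0.4, -0.7]
finger_gap: 0.0851
grasp_force: 0.0
```

Call:
move_arm([
  [[0,-0.03,-0.5,0,0,0,-1],[0,0,-0.4,0,0,0,-1],[0,0,-0.17,0,0,0,-1],[0,0,0,0,0,0,-1],[0,0,0,0,0,0,0.2],[0,0,0,0,0,0,1],[0,0,0,0,0,0,1],[0,0,0,0,0,0,1],[0,0,0,0,0,0,1],[0,0,0,0,0,0,1]],
])

```text
time: 3.6
ee_pos: [0.4848, 0.1784, 0.0289]
orientation: [[-0.686, 0.727, 0.001], [0.727, 0.686, 0.001], [-0.0, 0.001, -1.0]]
force: [-0.4, 0.4, 3.7]
finger_gap: 0.0145
grasp_force: 59.7
```

Call:
move_arm([
  [[0,0,0.3,0,0,0,1],[0,0,1,0,0,0,1],[0,0,1,0,0,0,1],[0,0,1,0,0,0,1],[0,0,0.7,0,0,0,1],[0.1,-0.6,0,0,0,0,1],[0.15,-1,0,0,0,0,1],[0.15,-1,0,0,0,0,1],[0.15,-1,0,0,0,0,1],[0.15,-1,0,0,0,0,1]],
])

```text
time: 4.85
ee_pos: [0.5109, -0.0072, 0.1878]
orientation: [[-0.687, 0.727, -0.002], [0.727, 0.687, -0.0], [0.002, -0.002, -1.0]]
force: [0.4, 0.4, -4.4]
finger_gap: 0.0149
grasp_force: 59.0
```

Call:
move_arm([
  [[0.15,-1,0,0,0,0,1],[0.15,-1,0,0,0,0,1],[0.15,-1,0,0,0,0,1],[0.15,-1,0,0,0,0,1],[0.15,-0.8,0,0,0,0,1],[0.07,-0.4,0,0,0,0,1],[0,0,0,0,0,0,1],[0,0,0,0,0,0,1],[0,0,0,0,0,0,1],[0,0,0,0,0,0,1]],
])

```text
time: 6.1
ee_pos: [0.5453, -0.2124, 0.1884]
orientation: [[-0.688, 0.726, -0.0], [0.726, 0.688, 0.001], [0.001, 0.0, -1.0]]
force: [0.2, -0.6, -2.9]
finger_gap: 0.0151
grasp_force: 59.0
```

```bash
python3 - <<'E'
from h import *
from scipy.optimize import least_squares
s=monitor.state();t=s["ee_pos"];print(t,s["finger_gap"],s["joints"],s["force"])
for n in("top","side"):
    im,W=cloud(n);cv2.imwrite(f"pics/{n}1.png",im[...,::-1])
    d=np.hypot(W[...,0]-t[0],W[...,1]-t[1])
    m=(d<.1)&(W[...,2]>t[2]-.02)&(W[...,2]<t[2]+.01)&(im.min(-1)>120)
    P=W[m];A=np.c_[P[:,:2],np.ones(len(P))];
    sol=np.linalg.lstsq(A,P[:,2],rcond=None)[0]
    print(n,len(P),P[:,:2].min(0),P[:,:2].max(0),"ctr",(P[:,:2].min(0)+P[:,:2].max(0))/2,cv2.minEnclosingCircle(P[:,:2].astype(np.float32)),np.median(P[:,2]),"tilt",sol[:2])
    R=W[(np.hypot(W[...,0]-.5455,W[...,1]+.2142)<.1)&(W[...,2]>.105)&(W[...,2]<.122)];print("rim vis",len(R))
E
```

```text
[ 0.54531777 -0.21239486  0.18841193] 0.015055585116284539 [-15.07524695  20.5988617   39.28848556 104.57578733 -14.93382453
  60.08646258  73.42200416] [ 0.18702795 -0.61391339 -2.85133995]
top 790 [ 0.46910646 -0.29495777] [ 0.61947576 -0.12901737] ctr [ 0.54429111 -0.21198757] ((0.5456947088241577, -0.21168220043182373), 0.08353567123413086) 0.1862148480689927 tilt [ 0.00200565 -0.00454935]
rim vis 0
side 2628 [ 0.46421229 -0.29714138] [ 0.63069345 -0.12716535] ctr [ 0.54745287 -0.21215337] ((0.5459743142127991, -0.21186938881874084), 0.08565569669008255) 0.18663854284840786 tilt [ 0.00211976 -0.00204214]
rim vis 301
```

Call:
move_arm([
  [[0.01,-0.06,-0.3,0,0,0,1],[0,0,-0.5,0,0,0,1],[0,0,-0.3,0,0,0,1],[0,0,-0.2,0,0,0,1],[0,0,-0.1,0,0,0,1],[0,0,0,0,0,0,1],[0,0,0,0,0,0,1]],
])

```text
time: 7.08
ee_pos: [0.546, -0.2164, 0.133]
orientation: [[-0.686, 0.727, 0.001], [0.727, 0.686, -0.0], [-0.001, 0.001, -1.0]]
force: [0.0, 0.1, -3.9]
finger_gap: 0.0149
grasp_force: 59.0
```

Call:
move_arm([
  [[0,0.04,-0.05,0,0,0,1],[0,0,-0.05,0,0,0,1],[0,0,-0.05,0,0,0,1],[0,0,-0.05,0,0,0,1],[0,0,0,0,0,0,1],[0,0,0,0,0,0,1]],
])

```text
time: 7.82
ee_pos: [0.5455, -0.2146, 0.1245]
orientation: [[-0.686, 0.727, -0.0], [0.727, 0.686, 0.0], [0.0, 0.0, -1.0]]
force: [-0.4, 0.6, -2.9]
finger_gap: 0.0149
grasp_force: 59.0
```

Call:
move_arm([
  [[0,0,-0.04,0,0,0,1],[0,0,-0.04,0,0,0,1],[0,0,0,0,0,0,1],[0,0,0,0,0,0,1]],
])

```text
time: 8.32
ee_pos: [0.5458, -0.2147, 0.1226]
orientation: [[-0.686, 0.727, 0.0], [0.727, 0.686, 0.001], [0.0, 0.001, -1.0]]
force: [-2.0, 1.4, 5.6]
finger_gap: 0.0148
grasp_force: 60.2
```

Call:
move_arm([
  [[0,0,0,0,0,0,0.3],[0,0,0,0,0,0,-0.5],[0,0,0,0,0,0,-1],[0,0,0,0,0,0,-1],[0,0,0.5,0,0,0,-1],[0,0,1,0,0,0,-1],[0,0,1,0,0,0,-1],[0,0.8,0.3,0,0,0,-1],[-1,1,0,0,0,0,1],[-1,1,0,0,0,0,1]],
])

```text
time: 9.57
ee_pos: [0.4655, -0.1021, 0.2348]
orientation: [[-0.686, 0.728, 0.002], [0.728, 0.686, -0.0], [-0.002, 0.001, -1.0]]
force: [-0.9, 0.2, 0.1]
finger_gap: 0.0517
grasp_force: 0.0
```

Call:
move_arm([
  [[-1,1,0,0,0,0,1],[0,1,0,0,0,0,1],[0,0,0,0,0,0,1],[0,0,0,0,0,0,1]],
])

```text
time: 10.07
ee_pos: [0.4261, -0.0233, 0.2343]
orientation: [[-0.686, 0.728, 0.002], [0.728, 0.686, 0.0], [-0.001, 0.001, -1.0]]
force: [0.4, 0.3, -0.4]
finger_gap: -0.0
grasp_force: 0.0
```

```bash
cat >> h.py <<'E'
def lid(n,tag,c=(.5455,-.2145)):
    im,W=cloud(n)
    d=np.hypot(W[...,0]-c[0],W[...,1]-c[1]);ok=d<.12
    v,u=np.where(ok);v0,v1,u0,u1=v.min(),v.max(),u.min(),u.max()
    cv2.imwrite(f"pics/{n}{tag}.png",cv2.resize(im[v0:v1,u0:u1,::-1],None,fx=4,fy=4,interpolation=cv2.INTER_CUBIC))
    B=W[ok&(d<.045)&(W[...,2]>.135)&(W[...,2]<.165)]
    r=cv2.minAreaRect((B[:,:2]*1000).astype(np.float32));print(n,"bar",len(B),B.mean(0).round(4),r)
    L=W[ok&(im.min(-1)>110)&(W[...,2]>.1)&(W[...,2]<.135)]
    print("lid circle",cv2.minEnclosingCircle(L[:,:2].astype(np.float32)),"z",np.median(L[:,2]))
    C=W[ok&(d>.025)&(d<.038)&(W[...,2]>.1)&(W[...,2]<.135)];print("inner z",np.median(C[:,2]))
    return L
def leaves(L,c,a0):
    d=L[:,:2]-c;r=np.hypot(*d.T);a=np.degrees(np.arctan2(d[:,1],d[:,0]))
    for k in range(6):
        t=(a-a0-60*k+180)%360-180;m=(abs(t)<22)
        print(k,m.sum(),"rib z",[np.median(L[m&(r>lo)&(r<hi),2]).round(4) for lo,hi in((.03,.045),(.055,.067),(.068,.076),(.076,.083))])
E
python3 - <<'E'
from h import *
print(monitor.state()["ee_pos"],monitor.state()["force"])
for n in("top","side"):
    L=lid(n,2);leaves(L,(.5455,-.2145),133.5)
E
```

```text
[ 0.42612901 -0.02334919  0.23427048] [ 0.36925684  0.33815021 -0.42127873]
top bar 202 [ 0.5443 -0.2122  0.1455] ((545.4362182617188, -213.03610229492188), (15.889274597167969, 62.7885856628418), 43.55286407470703)
lid circle ((0.5456498861312866, -0.21345093846321106), 0.08425689488649368) z 0.12175092114528441
inner z 0.1195424840457473
0 460 rib z [np.float64(0.12), np.float64(0.1217), np.float64(0.1244), np.float64(0.1237)]
1 475 rib z [np.float64(0.1193), np.float64(0.122), np.float64(0.1244), np.float64(0.1237)]
2 474 rib z [np.float64(0.1191), np.float64(0.1216), np.float64(0.1246), np.float64(0.1237)]
3 404 rib z [np.float64(0.1202), np.float64(0.1221), np.float64(0.1254), np.float64(0.1236)]
4 472 rib z [np.float64(0.1201), np.float64(0.122), np.float64(0.1256), np.float64(0.1235)]
5 492 rib z [np.float64(0.1194), np.float64(0.1215), np.float64(0.1253), np.float64(0.1229)]
side bar 214 [ 0.5461 -0.2182  0.1455] ((547.2310180664062, -216.7884063720703), (20.213163375854492, 60.26044845581055), 40.525962829589844)
lid circle ((0.5456295013427734, -0.213825985789299), 0.08627074956893921) z 0.12336332046204679
inner z 0.12153753702455417
0 318 rib z [np.float64(0.122), np.float64(0.1239), np.float64(0.1265), np.float64(0.125)]
1 401 rib z [np.float64(0.1218), np.float64(0.1242), np.float64(0.1262), np.float64(0.1237)]
2 457 rib z [np.float64(0.1213), np.float64(0.1242), np.float64(0.1266), np.float64(0.123)]
3 371 rib z [np.float64(0.1215), np.float64(0.1232), np.float64(0.1268), np.float64(0.125)]
4 330 rib z [np.float64(0.1215), np.float64(0.1233), np.float64(0.1261), np.float64(0.1251)]
5 305 rib z [np.float64(0.1211), np.float64(0.1234), np.float64(0.1259), np.float64(0.1253)]
```

View pics/side2.png

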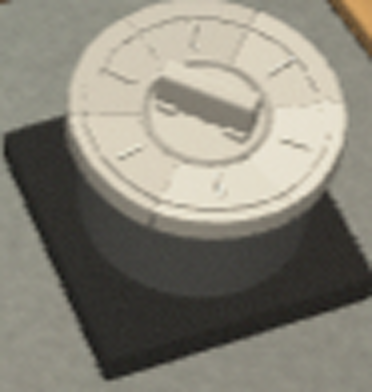

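The lid lies level and centred in the mouth (side crop, centre about (205,115)), and all six leaves are still up.

Call:
move_arm([
  [[0.5,-1,-0.3,0,0,0,1],[0.5,-1,-0.4,0,0,0,1],[0.5,-1,-0.8,0,0,0,1],[0.25,-0.47,-1,0,0,0,1],[0,0,0,0,0,0,1],[0,0,0,0,0,0,1],[0,0,0,0,0,0,1]],
])

```text
time: 11.05
ee_pos: [0.4967, -0.1608, 0.135]
orientation: [[-0.687, 0.726, 0.003], [0.726, 0.687, 0.001], [-0.002, 0.003, -1.0]]
force: [-0.7, -0.4, -0.2]
finger_gap: -0.0003
grasp_force: 0.0
```

Call:
move_arm([
  [[0,-0.03,-0.15,0,0,0,1],[0,0,-0.1,0,0,0,1],[0,0,-0.1,0,0,0,1],[0,0,0,0,0,0,1],[0,0,0,0,0,0,1]],
])

```text
time: 11.68
ee_pos: [0.4963, -0.1619, 0.1203]
orientation: [[-0.687, 0.727, 0.001], [0.727, 0.687, 0.001], [0.0, 0.002, -1.0]]
force: [-1.7, 0.5, 6.2]
finger_gap: -0.0
grasp_force: 3.2
```

Call:
move_arm([
  [[0,0,-0.05,0,0,0,1],[0,0,-0.05,0,0,0,1],[0,0,0,0,0,0,1]],
])

```text
time: 12.05
ee_pos: [0.4963, -0.1619, 0.1164]
orientation: [[-0.687, 0.727, 0.001], [0.727, 0.687, 0.002], [0.0, 0.002, -1.0]]
force: [-1.8, 1.9, 7.9]
finger_gap: -0.0002
grasp_force: 3.6
```

Call:
move_arm([
  [[0,0,-0.05,0,0,0,1],[0,0,0,0,0,0,1]],
])

```text
time: 12.3
ee_pos: [0.4963, -0.1619, 0.1145]
orientation: [[-0.687, 0.727, 0.001], [0.727, 0.687, 0.002], [0.0, 0.002, -1.0]]
force: [-1.6, 1.7, 7.5]
finger_gap: 0.0
grasp_force: 3.9
```

Force is flat, so the foam is still sinking. I'll continue in small steps.

Call:
move_arm([
  [[0,0,-0.05,0,0,0,1],[0,0,-0.05,0,0,0,1],[0,0,0,0,0,0,1]],
])

```text
time: 12.68
ee_pos: [0.4963, -0.1619, 0.1109]
orientation: [[-0.687, 0.727, 0.001], [0.727, 0.687, 0.002], [0.001, 0.002, -1.0]]
force: [-3.9, 2.7, 10.4]
finger_gap: -0.0001
grasp_force: 5.2
```

Call:
move_arm([
  [[0,0,-0.05,0,0,0,1],[0,0,0,0,0,0,1]],
])

```text
time: 12.92
ee_pos: [0.4961, -0.1616, 0.1092]
orientation: [[-0.687, 0.727, 0.0], [0.727, 0.687, 0.003], [0.002, 0.002, -1.0]]
force: [-4.7, 2.4, 13.4]
finger_gap: 0.0001
grasp_force: 6.6
```

Call:
move_arm([
  [[0,0,-0.04,0,0,0,1],[0,0,0,0,0,0,1]],
])

```text
time: 13.18
ee_pos: [0.4964, -0.1618, 0.1072]
orientation: [[-0.687, 0.727, 0.001], [0.727, 0.687, 0.002], [0.0, 0.002, -1.0]]
force: [-1.9, 1.2, 8.1]
finger_gap: -0.0001
grasp_force: 4.3
```

Call:
move_arm([
  [[0,0,-0.05,0,0,0,1],[0,0,0,0,0,0,1]],
])

```text
time: 13.42
ee_pos: [0.4965, -0.1618, 0.1062]
orientation: [[-0.687, 0.727, 0.001], [0.727, 0.687, 0.003], [0.002, 0.003, -1.0]]
force: [-4.9, 4.2, 16.6]
finger_gap: 0.0002
grasp_force: 8.4
```

Call:
move_arm([
  [[0,0,-0.04,0,0,0,1],[0,0,0,0,0,0,1]],
])

```text
time: 13.68
ee_pos: [0.4965, -0.1618, 0.1056]
orientation: [[-0.687, 0.727, 0.001], [0.727, 0.687, 0.004], [0.003, 0.003, -1.0]]
force: [-7.6, 3.8, 24.7]
finger_gap: -0.0003
grasp_force: 11.8
```

Call:
move_arm([
  [[0,0,0.4,0,0,0,1],[0,0,0.5,0,0,0,1],[-0.25,-0.9,0,0,0,0,1],[-0.26,-0.83,0,0,0,0,1],[0,0,0,0,0,0,1],[0,0,0,0,0,0,1]],
])

```text
time: 14.42
ee_pos: [0.4752, -0.231, 0.1379]
orientation: [[-0.687, 0.727, -0.0], [0.727, 0.687, 0.001], [0.001, 0.0, -1.0]]
force: [-0.1, -0.2, -0.3]
finger_gap: -0.0002
grasp_force: 0.0
```

```bash
python3 - <<'E'
from h import *
for n in("top","side"):
    L=lid(n,3);leaves(L,(.5455,-.2138),133.5)
E
```

```text
top bar 95 [ 0.5494 -0.2149  0.1459] ((545.0253295898438, -212.51666259765625), (16.073020935058594, 64.2396240234375), 44.5600700378418)
lid circle ((0.5483087301254272, -0.20766431093215942), 0.08287672698497772) z 0.1209333888654589
inner z 0.11930549471893137
0 413 rib z [np.float64(0.1198), np.float64(0.1185), np.float64(0.1199), np.float64(0.1184)]
1 0 rib z [np.float64(nan), np.float64(nan), np.float64(nan), np.float64(nan)]
2 0 rib z [np.float64(nan), np.float64(nan), np.float64(nan), np.float64(nan)]
3 75 rib z [np.float64(0.1198), np.float64(0.1231), np.float64(0.1246), np.float64(0.1234)]
4 473 rib z [np.float64(0.1192), np.float64(0.1219), np.float64(0.1251), np.float64(0.1238)]
5 483 rib z [np.float64(0.1198), np.float64(0.1212), np.float64(0.1236), np.float64(0.123)]
side bar 214 [ 0.5449 -0.2173  0.1456] ((546.3416137695312, -215.73585510253906), (22.306106567382812, 61.549129486083984), 42.37249755859375)
lid circle ((0.5459647178649902, -0.2153927981853485), 0.08659947663545609) z 0.12314150378982847
inner z 0.1211752518706466
0 58 rib z [np.float64(0.1202), np.float64(nan), np.float64(0.1193), np.float64(0.1201)]
1 321 rib z [np.float64(0.1214), np.float64(0.1235), np.float64(0.1251), np.float64(0.1222)]
2 474 rib z [np.float64(0.1217), np.float64(0.124), np.float64(0.1269), np.float64(0.1236)]
3 370 rib z [np.float64(0.1218), np.float64(0.1236), np.float64(0.1264), np.float64(0.1263)]
4 333 rib z [np.float64(0.1214), np.float64(0.1235), np.float64(0.1261), np.float64(0.1252)]
5 169 rib z [np.float64(0.1206), np.float64(0.1242), np.float64(0.1255), np.float64(0.1236)]
  return _methods._mean(a, axis=axis, dtype=dtype,
  ret = ret.dtype.type(ret / rcount)
```

Leaf 0 has snapped home (rib about 5 mm lower) and the lid has not shifted. Next is leaf 1.

Call:
move_arm([
  [[0,0,-0.25,0,0,0,1],[0,0,-0.15,0,0,0,1],[0,0,-0.1,0,0,0,1],[0,0,-0.1,0,0,0,1],[0,0,-0.07,0,0,0,1],[0,0,0,0,0,0,1]],
])

```text
time: 15.28
ee_pos: [0.4754, -0.2309, 0.1116]
orientation: [[-0.687, 0.727, -0.001], [0.727, 0.687, 0.002], [0.002, 0.001, -1.0]]
force: [-2.2, 1.6, 8.2]
finger_gap: 0.0003
grasp_force: 4.2
```

Call:
move_arm([
  [[0,0,-0.05,0,0,0,1],[0,0,-0.03,0,0,0,1],[0,0,0,0,0,0,1]],
])

```text
time: 15.65
ee_pos: [0.4752, -0.2313, 0.1092]
orientation: [[-0.687, 0.727, -0.001], [0.727, 0.687, 0.002], [0.002, 0.001, -1.0]]
force: [-4.5, 2.5, 14.1]
finger_gap: 0.0
grasp_force: 6.6
```

Call:
move_arm([
  [[0,0,-0.05,0,0,0,1],[0,0,0,0,0,0,1]],
])

```text
time: 15.9
ee_pos: [0.4755, -0.2317, 0.1069]
orientation: [[-0.687, 0.727, -0.0], [0.727, 0.687, 0.001], [0.001, 0.001, -1.0]]
force: [-2.7, 1.0, 9.5]
finger_gap: -0.0003
grasp_force: 4.7
```

Call:
move_arm([
  [[0,0,-0.05,0,0,0,1],[0,0,-0.03,0,0,0,1],[0,0,0,0,0,0,1]],
])

```text
time: 16.27
ee_pos: [0.4756, -0.2317, 0.1056]
orientation: [[-0.687, 0.727, -0.0], [0.727, 0.687, 0.003], [0.003, 0.002, -1.0]]
force: [-7.8, 3.8, 23.5]
finger_gap: 0.0003
grasp_force: 11.7
```

Call:
move_arm([
  [[0,0,0.4,0,0,0,1],[0,0,0.5,0,0,0,1],[0.62,-0.65,0,0,0,0,1],[0.62,-0.65,0,0,0,0,1],[0,0,0,0,0,0,1],[0,0,0,0,0,0,1]],
])

```text
time: 17.02
ee_pos: [0.524, -0.2831, 0.1385]
orientation: [[-0.687, 0.727, -0.002], [0.727, 0.687, 0.001], [0.002, -0.001, -1.0]]
force: [0.1, 0.3, 0.0]
finger_gap: -0.0001
grasp_force: 0.0
```

Call:
move_arm([
  [[0.03,-0.01,-0.25,0,0,0,1],[0,0,-0.15,0,0,0,1],[0,0,-0.1,0,0,0,1],[0,0,-0.1,0,0,0,1],[0,0,-0.07,0,0,0,1],[0,0,0,0,0,0,1]],
])

```text
time: 17.77
ee_pos: [0.5258, -0.2849, 0.1131]
orientation: [[-0.686, 0.727, 0.001], [0.727, 0.686, -0.001], [-0.001, 0.0, -1.0]]
force: [-2.8, -0.1, 7.5]
finger_gap: -0.0001
grasp_force: 3.9
```

Call:
move_arm([
  [[0,0,-0.05,0,0,0,1],[0,0,-0.03,0,0,0,1],[0,0,0,0,0,0,1]],
])

```text
time: 18.15
ee_pos: [0.5258, -0.2849, 0.1102]
orientation: [[-0.686, 0.727, 0.001], [0.727, 0.686, -0.0], [-0.001, 0.0, -1.0]]
force: [-2.5, 0.6, 8.7]
finger_gap: -0.0002
grasp_force: 4.3
```

Call:
move_arm([
  [[0,0,-0.05,0,0,0,1],[0,0,0,0,0,0,1]],
])

```text
time: 18.4
ee_pos: [0.5261, -0.2853, 0.1085]
orientation: [[-0.686, 0.728, 0.002], [0.728, 0.686, -0.001], [-0.002, 0.0, -1.0]]
force: [-2.1, -0.7, 8.9]
finger_gap: 0.0001
grasp_force: 4.1
```

Call:
move_arm([
  [[0,0,-0.05,0,0,0,1],[0,0,0,0,0,0,1]],
])

```text
time: 18.65
ee_pos: [0.5261, -0.2854, 0.1068]
orientation: [[-0.686, 0.728, 0.002], [0.728, 0.686, -0.001], [-0.002, 0.001, -1.0]]
force: [-2.4, 0.9, 10.8]
finger_gap: -0.0004
grasp_force: 5.2
```

Call:
move_arm([
  [[0,0,-0.04,0,0,0,1],[0,0,0,0,0,0,1]],
])

```text
time: 18.9
ee_pos: [0.5262, -0.2854, 0.1063]
orientation: [[-0.686, 0.728, 0.002], [0.728, 0.686, 0.0], [-0.001, 0.001, -1.0]]
force: [-4.9, 1.5, 17.5]
finger_gap: -0.0003
grasp_force: 8.0
```

Call:
move_arm([
  [[0,0,-0.03,0,0,0,1],[0,0,0,0,0,0,1]],
])

```text
time: 19.15
ee_pos: [0.5262, -0.2854, 0.1059]
orientation: [[-0.686, 0.728, 0.002], [0.728, 0.686, 0.001], [-0.001, 0.002, -1.0]]
force: [-4.4, 2.5, 20.9]
finger_gap: 0.0003
grasp_force: 10.1
```

Call:
move_arm([
  [[0,0,0.4,0,0,0,1],[0,0,0.5,0,0,0,1],[0.86,0.23,0,0,0,0,1],[0.86,0.23,0,0,0,0,1],[0,0,0,0,0,0,1],[0,0,0,0,0,0,1]],
])

```text
time: 19.9
ee_pos: [0.5937, -0.2658, 0.1378]
orientation: [[-0.687, 0.727, -0.002], [0.727, 0.687, -0.0], [0.001, -0.001, -1.0]]
force: [-0.1, -1.0, -0.1]
finger_gap: -0.0
grasp_force: 0.0
```

```bash
python3 -W ignore - <<'E'
from h import *
for n in("top","side"):
    L=lid(n,4);leaves(L,(.5455,-.2138),133.5)
E
```

```text
top bar 0 [nan nan nan] ((0.0, 0.0), (0.0, 0.0), 0.0)
lid circle ((0.544344425201416, -0.21472084522247314), 0.08355715870857239) z 0.11984973311789882
inner z nan
0 0 rib z [np.float64(nan), np.float64(nan), np.float64(nan), np.float64(nan)]
1 239 rib z [np.float64(nan), np.float64(0.1184), np.float64(0.1208), np.float64(0.1189)]
2 325 rib z [np.float64(nan), np.float64(0.1188), np.float64(0.1205), np.float64(0.1193)]
3 0 rib z [np.float64(nan), np.float64(nan), np.float64(nan), np.float64(nan)]
4 19 rib z [np.float64(nan), np.float64(nan), np.float64(0.1229), np.float64(0.1242)]
5 40 rib z [np.float64(nan), np.float64(nan), np.float64(0.1264), np.float64(0.1243)]
side bar 218 [ 0.5444 -0.2195  0.1452] ((545.538818359375, -217.51870727539062), (20.227954864501953, 62.204078674316406), 42.5448112487793)
lid circle ((0.5472602844238281, -0.2163967490196228), 0.08616486936807632) z 0.12162527774572884
inner z 0.12131501171067116
0 297 rib z [np.float64(0.1211), np.float64(0.1197), np.float64(0.1208), np.float64(0.12)]
1 437 rib z [np.float64(0.1219), np.float64(0.1211), np.float64(0.1217), np.float64(0.1197)]
2 503 rib z [np.float64(0.1204), np.float64(0.1207), np.float64(0.1219), np.float64(0.1199)]
3 281 rib z [np.float64(0.1209), np.float64(0.1225), np.float64(0.1252), np.float64(0.1255)]
4 254 rib z [np.float64(0.1219), np.float64(0.1239), np.float64(0.1267), np.float64(0.1261)]
5 304 rib z [np.float64(0.1218), np.float64(0.1249), np.float64(0.1265), np.float64(0.1261)]
```

Leaves 0 to 2 are home. Next is leaf 3.

Call:
move_arm([
  [[0,-0.02,-0.25,0,0,0,1],[0,0,-0.15,0,0,0,1],[0,0,-0.1,0,0,0,1],[0,0,-0.1,0,0,0,1],[0,0,-0.07,0,0,0,1],[0,0,0,0,0,0,1]],
])

```text
time: 20.75
ee_pos: [0.5945, -0.268, 0.1126]
orientation: [[-0.685, 0.728, 0.001], [0.728, 0.685, -0.001], [-0.001, 0.0, -1.0]]
force: [-2.5, -0.1, 8.3]
finger_gap: 0.0001
grasp_force: 4.0
```

Call:
move_arm([
  [[0,0,-0.05,0,0,0,1],[0,0,-0.03,0,0,0,1],[0,0,0,0,0,0,1]],
])

```text
time: 21.12
ee_pos: [0.5948, -0.2682, 0.1102]
orientation: [[-0.685, 0.728, 0.001], [0.728, 0.685, -0.001], [-0.001, 0.001, -1.0]]
force: [-1.5, 0.8, 9.0]
finger_gap: 0.0004
grasp_force: 4.9
```

Call:
move_arm([
  [[0,0,-0.05,0,0,0,1],[0,0,0,0,0,0,1]],
])

```text
time: 21.38
ee_pos: [0.5954, -0.2684, 0.1083]
orientation: [[-0.685, 0.728, 0.003], [0.728, 0.685, -0.002], [-0.003, 0.001, -1.0]]
force: [-2.4, -0.0, 7.3]
finger_gap: 0.0003
grasp_force: 4.2
```

Call:
move_arm([
  [[0,0,-0.04,0,0,0,1],[0,0,0,0,0,0,1]],
])

```text
time: 21.62
ee_pos: [0.5954, -0.2684, 0.1069]
orientation: [[-0.685, 0.728, 0.003], [0.728, 0.685, -0.001], [-0.003, 0.001, -1.0]]
force: [-2.3, 0.6, 9.3]
finger_gap: 0.0002
grasp_force: 4.9
```

Call:
move_arm([
  [[0,0,-0.05,0,0,0,1],[0,0,0,0,0,0,1]],
])

```text
time: 21.88
ee_pos: [0.5955, -0.2685, 0.1063]
orientation: [[-0.685, 0.728, 0.003], [0.728, 0.685, -0.0], [-0.002, 0.002, -1.0]]
force: [-3.5, 2.5, 15.5]
finger_gap: -0.0001
grasp_force: 7.9
```

Call:
move_arm([
  [[0,0,-0.04,0,0,0,1],[0,0,0,0,0,0,1]],
])

```text
time: 22.12
ee_pos: [0.5958, -0.2688, 0.1058]
orientation: [[-0.685, 0.728, 0.004], [0.728, 0.685, -0.0], [-0.003, 0.002, -1.0]]
force: [-4.8, 2.5, 20.6]
finger_gap: -0.0001
grasp_force: 10.1
```

Call:
move_arm([
  [[0,0,0.4,0,0,0,1],[0,0,0.5,0,0,0,1],[0.26,0.87,0,0,0,0,1],[0.26,0.87,0,0,0,0,1],[0,0,0,0,0,0,1],[0,0,0,0,0,0,1]],
])

```text
time: 22.88
ee_pos: [0.615, -0.1975, 0.1368]
orientation: [[-0.687, 0.727, -0.001], [0.727, 0.687, -0.001], [0.0, -0.001, -1.0]]
force: [-0.4, 0.4, 0.7]
finger_gap: -0.0001
grasp_force: 0.0
```

Call:
move_arm([
  [[0.01,0,-0.25,0,0,0,1],[0,0,-0.15,0,0,0,1],[0,0,-0.1,0,0,0,1],[0,0,-0.1,0,0,0,1],[0,0,-0.07,0,0,0,1],[0,0,0,0,0,0,1]],
])

```text
time: 23.62
ee_pos: [0.6161, -0.1994, 0.1118]
orientation: [[-0.685, 0.729, 0.001], [0.729, 0.685, -0.001], [-0.002, 0.0, -1.0]]
force: [-1.9, 0.0, 8.8]
finger_gap: -0.0
grasp_force: 4.3
```

Call:
move_arm([
  [[0,0,-0.05,0,0,0,1],[0,0,0,0,0,0,1]],
])

```text
time: 23.88
ee_pos: [0.6166, -0.1994, 0.1105]
orientation: [[-0.685, 0.729, 0.002], [0.729, 0.685, -0.001], [-0.002, 0.001, -1.0]]
force: [-0.9, 0.6, 10.8]
finger_gap: 0.0
grasp_force: 5.4
```

Call:
move_arm([
  [[0,0,-0.05,0,0,0,1],[0,0,0,0,0,0,1]],
])

```text
time: 24.12
ee_pos: [0.617, -0.1992, 0.1092]
orientation: [[-0.685, 0.729, 0.003], [0.729, 0.685, -0.0], [-0.003, 0.002, -1.0]]
force: [-2.1, 0.6, 12.8]
finger_gap: 0.0002
grasp_force: 6.5
```

Call:
move_arm([
  [[0,0,-0.04,0,0,0,1],[0,0,0,0,0,0,1]],
])

```text
time: 24.38
ee_pos: [0.6175, -0.1993, 0.1069]
orientation: [[-0.685, 0.729, 0.004], [0.729, 0.685, -0.001], [-0.004, 0.002, -1.0]]
force: [-0.8, 1.1, 9.6]
finger_gap: 0.0001
grasp_force: 4.7
```

Leaf 4 has snapped. I'll confirm it with a firmer press, then move to leaf 5.

Call:
move_arm([
  [[0,0,-0.05,0,0,0,1],[0,0,-0.04,0,0,0,1],[0,0,0,0,0,0,1]],
])

```text
time: 24.75
ee_pos: [0.6178, -0.1994, 0.1059]
orientation: [[-0.685, 0.729, 0.005], [0.729, 0.685, 0.0], [-0.003, 0.003, -1.0]]
force: [-5.2, 2.6, 20.8]
finger_gap: 0.0002
grasp_force: 10.2
```

Call:
move_arm([
  [[0,0,0.4,0,0,0,1],[0,0,0.5,0,0,0,1],[-0.62,0.66,0,0,0,0,1],[-0.62,0.66,0,0,0,0,1],[0,0,0,0,0,0,1],[0,0,0,0,0,0,1]],
])

```text
time: 25.5
ee_pos: [0.5665, -0.1447, 0.1371]
orientation: [[-0.686, 0.727, 0.001], [0.727, 0.686, -0.001], [-0.001, -0.0, -1.0]]
force: [-1.1, -0.4, 0.3]
finger_gap: -0.0001
grasp_force: 0.0
```

Call:
move_arm([
  [[0,-0.01,-0.25,0,0,0,1],[0,0,-0.15,0,0,0,1],[0,0,-0.1,0,0,0,1],[0,0,-0.1,0,0,0,1],[0,0,-0.07,0,0,0,1],[0,0,0,0,0,0,1]],
])

```text
time: 26.25
ee_pos: [0.568, -0.1458, 0.1116]
orientation: [[-0.686, 0.728, 0.002], [0.728, 0.686, -0.0], [-0.002, 0.001, -1.0]]
force: [-0.9, 2.0, 10.6]
finger_gap: 0.0002
grasp_force: 4.9
```

Call:
move_arm([
  [[0,0,-0.05,0,0,0,1],[0,0,0,0,0,0,1]],
])

```text
time: 26.5
ee_pos: [0.5682, -0.1455, 0.1102]
orientation: [[-0.686, 0.728, 0.003], [0.728, 0.686, 0.0], [-0.001, 0.002, -1.0]]
force: [-1.7, 1.8, 13.3]
finger_gap: 0.0002
grasp_force: 6.2
```

Call:
move_arm([
  [[0,0,-0.05,0,0,0,1],[0,0,0,0,0,0,1]],
])

```text
time: 26.75
ee_pos: [0.5687, -0.1453, 0.1083]
orientation: [[-0.686, 0.728, 0.004], [0.728, 0.686, 0.001], [-0.002, 0.003, -1.0]]
force: [-1.6, -0.7, 6.2]
finger_gap: 0.0001
grasp_force: 1.8
```

Call:
move_arm([
  [[0,0,-0.04,0,0,0,1],[0,0,0,0,0,0,1]],
])

```text
time: 27.0
ee_pos: [0.5687, -0.1453, 0.1067]
orientation: [[-0.686, 0.728, 0.003], [0.728, 0.686, 0.0], [-0.002, 0.003, -1.0]]
force: [-1.2, 1.6, 10.9]
finger_gap: 0.0002
grasp_force: 6.0
```

Now a firmer press to confirm, then retreat for a clear view.

Call:
move_arm([
  [[0,0,-0.05,0,0,0,1],[0,0,-0.03,0,0,0,1],[0,0,0,0,0,0,1]],
])

```text
time: 27.38
ee_pos: [0.5688, -0.1453, 0.1056]
orientation: [[-0.686, 0.728, 0.003], [0.728, 0.686, 0.002], [-0.0, 0.004, -1.0]]
force: [-6.2, 3.9, 24.2]
finger_gap: -0.0001
grasp_force: 11.9
```

Call:
move_arm([
  [[0,0,0.4,0,0,0,1],[0,0,1,0,0,0,1],[0,0,1,0,0,0,1],[-0.8,0.8,0.6,0,0,0,1],[-1,1,0,0,0,0,1],[-1,1,0,0,0,0,1],[-0.5,1,0,0,0,0,1],[0,1,0,0,0,0,1],[0,0.5,0,0,0,0,1],[0,0,0,0,0,0,1]],
])

```text
time: 28.62
ee_pos: [0.4341, 0.0683, 0.2209]
orientation: [[-0.689, 0.725, -0.001], [0.725, 0.689, -0.001], [-0.0, -0.001, -1.0]]
force: [0.2, 0.7, -0.6]
finger_gap: 0.0003
grasp_force: 0.0
```

```bash
python3 -W ignore - <<'E'
from h import *
for n in("top","side"):
    L=lid(n,5);leaves(L,(.5455,-.2145),133.5)
im,_=vision.read_camera("top");cv2.imwrite("pics/topF.png",im[...,::-1])
s=monitor.state();print(s["ee_pos"],s["force"],s["time"])
E
```

```text
top bar 203 [ 0.5439 -0.2129  0.1458] ((544.4375, -212.72857666015625), (16.454143524169922, 63.06817626953125), 43.26337432861328)
lid circle ((0.5453811883926392, -0.21544992923736572), 0.0848047211766243) z 0.11916209241465858
inner z 0.1196757447450636
0 463 rib z [np.float64(0.1205), np.float64(0.119), np.float64(0.1204), np.float64(0.1183)]
1 497 rib z [np.float64(0.1198), np.float64(0.119), np.float64(0.1209), np.float64(0.1185)]
2 494 rib z [np.float64(0.1186), np.float64(0.1189), np.float64(0.1208), np.float64(0.1193)]
3 389 rib z [np.float64(0.1198), np.float64(0.1192), np.float64(0.1208), np.float64(0.1191)]
4 472 rib z [np.float64(0.1192), np.float64(0.1188), np.float64(0.1216), np.float64(0.1195)]
5 477 rib z [np.float64(0.1192), np.float64(0.1185), np.float64(0.1207), np.float64(0.1184)]
side bar 217 [ 0.5458 -0.2187  0.1451] ((547.074462890625, -216.53688049316406), (23.45992088317871, 61.855812072753906), 45.385093688964844)
lid circle ((0.546880304813385, -0.21538564562797546), 0.08620325475931168) z 0.12066986096495169
inner z 0.12163210404092495
0 311 rib z [np.float64(0.1205), np.float64(0.1207), np.float64(0.1213), np.float64(0.1197)]
1 402 rib z [np.float64(0.121), np.float64(0.1209), np.float64(0.1214), np.float64(0.1202)]
2 461 rib z [np.float64(0.1215), np.float64(0.1202), np.float64(0.1222), np.float64(0.1194)]
3 379 rib z [np.float64(0.122), np.float64(0.1197), np.float64(0.1222), np.float64(0.1205)]
4 309 rib z [np.float64(0.1214), np.float64(0.1197), np.float64(0.1215), np.float64(0.1211)]
5 286 rib z [np.float64(0.1214), np.float64(0.1207), np.float64(0.1215), np.float64(0.1197)]
[0.43436395 0.06570451 0.22092331] [-0.20041964  0.53497715  0.58317098] 28.775
```

View pics/topF.png

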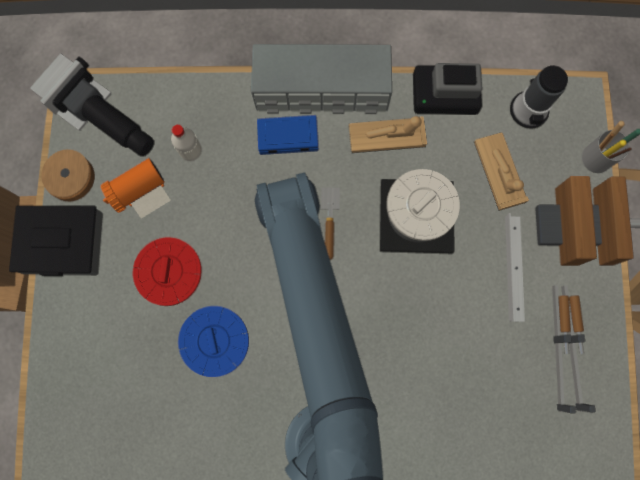

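View pics/side5.png

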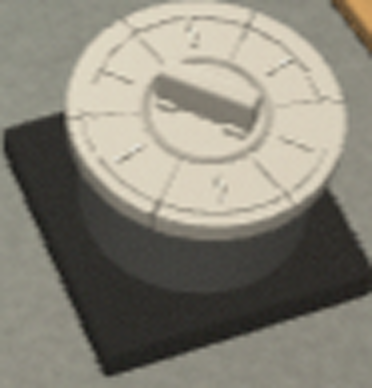

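All six ribs now stand at about 0.121 m, and the lid is flat on the upright tub (top view about (423,205)). The other things are where they were.

```bash
python3 -c "
from plant import order
print(order.sign_off())"
```

```text
the job is handed in; nothing more can be done
None
```

The white lid is on the tub with all six leaves snapped home (pressed to at most about 25 N each), the tub is still upright on its mat, nothing else on the bench looks moved, and the job was handed in at about 29 s.

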